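# Clamp a sandstone slab onto the carving board

### The job

Get the sandstone slab ready for carving: slide it across the carving board into the corner until it sits flush against both wooden stops, then throw the toggle clamp's red handle over and down until it is fully shut, so that the rubber foot holds the slab there. Leave the tools and the loose offcut lying around the job where they are.

Things in the scene. Friction and masses are not known exactly. Their poses are not given: they have to be found in the camera images.
- board: Plywood carving board, 260 (x) x 400 (y) x 18 mm, fixed to the bench; origin at the centre of its underside. Two brown hardwood stops 20 mm high stand on it: the far stop, a batten along y (x = 90 to 120, y = -170 to +30 mm), and the side stop, a block (x = -10 to +90, y = +30 to +105 mm) that carries the toggle clamp. Slab home: its origin at x = 35, y = -40, z = 18 mm, square to the board
- corner (a point): Inner corner of the two stops on the board's top face, at x = 90, y = 30, z = 18 mm of the board, axes like the board's. The slab belongs in the quarter towards -x and -y of it: the far stop's inner face is the plane x = 0 of this frame, the side stop's the plane y = 0
- slab: Loose sandstone slab, 110 (x) x 140 (y) x 25 mm, about 0.9 kg, a pencilled, part-cut rosette on top; origin at the centre of its underside. Starts flat on the board 2 to 7 cm short of each stop (towards -x and -y), turned up to 0.22 rad from the board's axes. Too wide to grip; slides at 3 to 6 N if not pressed down meanwhile, and takes up to 15 N to square up in the corner
- clamp_handle (a joint): Angle (rad) between the clamp's red handle and its bar: 0 shut (handle down, nearly level, locked past dead centre, at its stop); starts open at 2.6 to 2.85 (handle upright). It stays where it is left; pushed over towards +y of the board, then down, it takes 2 to 6 N at the grip; over the last 0.4 rad the foot is squeezed onto the slab, and it passes dead centre at 0.1
- clamp_bar (a joint): Angle (rad) of the clamp's bar above level: 0 down on the slab, 1.2 to 1.3 at the start. Linked to the handle by the toggle: for handle angles 2.75, 2.4, 2.0, 1.6, 1.2, 0.8, 0.4, 0.2, 0 it is 1.24, 1.10, 0.91, 0.70, 0.47, 0.25, 0.07, 0.01, 0. Open, it stands on the -y side of the handle, its end 140 mm above the bench
- handle_grip (a point): On the axis of the red grip (round, 17 mm thick, 90 mm long), 30 mm from its free end. In the board's frame x = 35 mm always, and for handle angles 2.75, 2.4, 2.0, 1.6, 1.2, 0.8, 0.4, 0.2, 0 (y, z) = (74,157) (94,158) (112,156) (125,150) (135,142) (142,131) (149,113) (152,100) (155,81) mm; the grip leans from upright towards +y by 0, 11, 24, 34, 44, 55, 67, 75, 86 degrees
- clamp_foot: Black rubber foot at the end of the clamp's bar, 20 mm across, sprung; origin at the centre of its pressing face. Open, it faces -y of the board; with the clamp shut on the slab it presses the slab's top with about 10 N at x = 35, y = -6.5 mm of the board
- chisel: Bystander: steel stone chisel 188 mm long, 12 mm thick, lying on the front left part of the board, roughly along the board's y; its own long axis is x, origin underneath near its middle
- dummy: Bystander: carver's round iron mallet standing on its 62 mm head, wooden handle up, 166 mm tall, on the bench beside the board, to its left or right; origin at the centre of its foot
- brush: Bystander: 170 mm dusting brush with a wooden handle lying on the bench at the right of the board; origin underneath, long axis x
- offcut: Bystander: sandstone offcut 85 x 60 x 45 mm on the bench beside the board, to its left or right, opposite the mallet; origin at the centre of its underside
There are look-alikes about, which are no part of the job. What is meant by the slab is not pink or turquoise, and is the larger of those in its own colour.

How it is judged:
By the outcome, as a careful person would: the job done as asked, in the order asked, and still so for the second after the job is handed in, with the robot touching nothing.
It also fails if it takes over 72 s, if anything falls off the work surface, if the arm or the gripper's body presses on something with over 40 N, if the wrist force passes 120 N, or if a joint passes its speed limit or range.

### The arm

A 6-joint arm with a two-finger parallel gripper is mounted at the origin on the work surface. World frame = base frame: x ahead of the robot, y to its left, z up, the work surface at z = 0. Lengths are in m, angles in degrees, forces in N, time in s.
With the tool pointing down it reaches from about 0.4 to 0.825 m from the base axis. Payload 7 kg.
Tool frame: the origin (TCP) lies at the very end of the fingers, on their centre line; the grasp point (between the pads) lies 19 mm behind it (hold_point_z is the distance from the TCP to the grasp point, in m); x points along the fingers, y is the direction in which the jaws open and shut, and the axes are right-handed (so a half turn about x gives the same grasp; the last joint's range is limited). The gripper opens to 88 mm and grips with 3 to 60 N. Pads are 19 mm wide; open, the fingers measure 130 mm over their backs; the gripper's body (78 mm by 193 mm) begins 47 mm behind the grasp point.
Start: joints at [-55.628, 20.546, 0.682, 0, -70.136, -16.507], TCP at [0.207, -0.642, 0.227] pointing down, gripper open.
Joint ranges: [-176.03, 176.03], [-82.01, 121.73], [-58.28, 71.71], [-173.87, 95.51], [-174.79, -0.11], [-173.66, 173.66]. Speed limits (degrees/s): [136.94, 136.94, 172.46, 180, 180, 180].

### API

Orientations are given as [roll, pitch, yaw] about the fixed x, y, z axes, in that order (R = Rz(yaw) Ry(pitch) Rx(roll)).
In Python, from plant import * gives the robot as it stands.
- The arm moves only by the shell command python3 -m crank 'ROWS'. ROWS is a JSON object of lists of equal length, an entry for each row: "delta_pos": the shift along the tool's x, y, z in m, a list of three; "turn": the turn, a rotation vector about the tool's x, y, z in degrees, a list of three; "grip": the opening, from 0 (shut) to 1 (fully open). A call has 1 to 12 rows; each row is the pose to reach, as a shift and turn from the pose commanded when the call began, along the tool's axes at that moment; what a row does not reach only later rows make up. A row lasts 1/12 s, in which the tool goes at most 41.7 mm and 7.16 degrees, less where a joint would pass 70% of its speed; a pose out of reach is approached as far as the arm can. A call with a gripper value outside its range is refused whole. The fingers move at their own pace and stop on an object; the grip force is fixed at half the most. Time passes only in rows, so rows that repeat a pose let the fingers close. It gives the time, the measured TCP pose, the force and the opening at its end, in the units of the state.
- get_obs(): the state, without advancing time (a new reading comes with each control period).
- snapshot(name): name is "side" or "top" or "wrist"; returns a dict with "pixels" (420x560x3 uint8, blue, green, red), "range_z" (420x560 float32, m along the optical axis (not along the pixel's ray), 0 where there is no reading), "camera_matrix" (3x3 intrinsics, pixels), "k1" (the pictures are not rectified: a ray, as slopes to the right and down, at radius r is drawn at 1 + k1 r^2 times it, then the intrinsics apply), "eye" and "rotation" of the camera in the world. Camera axes: x right, y up, looking along -z (the intrinsics and any distortion apply to the point x, -y, -z); pixel columns grow to the right and rows downward; lengths in m; the calibration is good to about 2 mm. A picture is of the moment at which its call begins.
- close_job(): hands the job in, once; it reports no verdict.
The state is a dict: "clock": time; "joint_pos": joint angles; "qvel": joint speeds; "tau": joint torques, N m; "tool_pos": TCP position; "orientation": TCP orientation; "force": force on the tool from outside, world axes, zero at the start; "moment": the same for the moment, N m; "opening": finger opening in m.
Only numpy, scipy, OpenCV 4.12 (cv2) and the standard library are available. Lean on these libraries where they do the work, as an engineer would, in place of code of your own. Each camera call takes 0.05 s, during which the arm holds its last target. There are 200 camera calls.

## Working session

There is one attempt and no reset: what is moved stays moved. The work goes in short steps, Python scripts to look and compute and a shell command to move; the robot and the scene stay as the last step left them, time stands still between calls to the robot, and variables do not carry over. Pictures are saved under pics/ and viewed, about 8 in all and at most 12, crops included, and the job is handed in when it is done.

```bash
mkdir -p pics; ls
cat > h.py <<'E'
from plant import *
import numpy as np, cv2
from scipy.spatial.transform import Rotation as R
def cloud(s):
    K=np.array(s["camera_matrix"]);z=s["range_z"];h,w=z.shape
    u,v=np.meshgrid(np.arange(w),np.arange(h))
    p=np.stack([u,v],-1).reshape(-1,1,2).astype(float)
    n=cv2.undistortPoints(p,K,np.array([s["k1"],0,0,0.]),None,None).reshape(h,w,2)
    c=np.stack([n[...,0]*z,-n[...,1]*z,-z],-1)
    P=c@np.array(s["rotation"]).T+np.array(s["eye"]); P[z==0]=np.nan
    return P
E
python3 - <<'E'
from h import *
o=get_obs();print(o)
import pickle
for n in("top","side"):
    s=snapshot(n);cv2.imwrite(f"pics/{n}0.png",s["pixels"]);pickle.dump(s,open(n+"0.pkl","wb"));print(n,s["eye"],s["rotation"],s["k1"])
E
```

```text
pics
{'clock': 0.0, 'joint_pos': array([-5.56283515e+01,  2.05906529e+01,  6.33658719e-01, -2.04246029e-02,
       -7.01343692e+01, -1.65068185e+01]), 'qvel': array([-0.03144825,  0.03060372,  0.06718343, -0.07797494, -0.03389662,
       -0.00213596]), 'tau': array([ 1.33079542e-03, -5.82723355e+01,  2.93060428e+01,  6.99736252e+00,
        6.99873941e-03, -1.46209027e-04]), 'tool_pos': array([ 0.20690015, -0.64200092,  0.22562967]), 'orientation': array([ 94.64010302,  89.90664027, 112.4979771 ]), 'force': array([-0.68129893,  0.37383562, -0.06199576]), 'moment': array([ 0.018278  , -0.00702771, -0.03796708]), 'opening': 0.08738588458530684}
top [ 0.43525484 -0.01124639  1.10839999] [  4.81524625   1.8817418  -89.76616159] -0.12017567845174214
side [0.28108756 1.09135043 0.87465566] [  54.43604643    0.29830309 -168.22416552] -0.14638154188017316
```

```bash
sed -i 's/np.array(s\["rotation"\]).T/R.from_euler("xyz",s["rotation"],degrees=True).as_matrix().T/' h.py
```

```text
(no output)
```

View pics/top0.png

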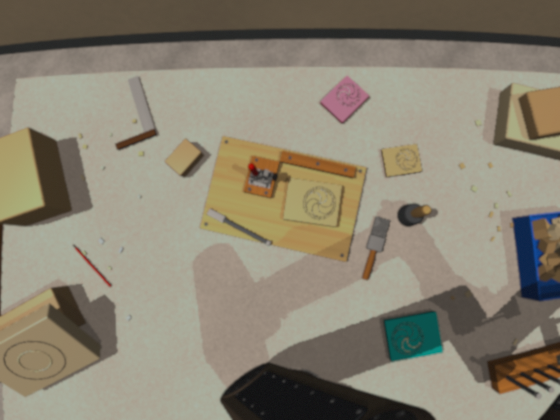

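View pics/side0.png

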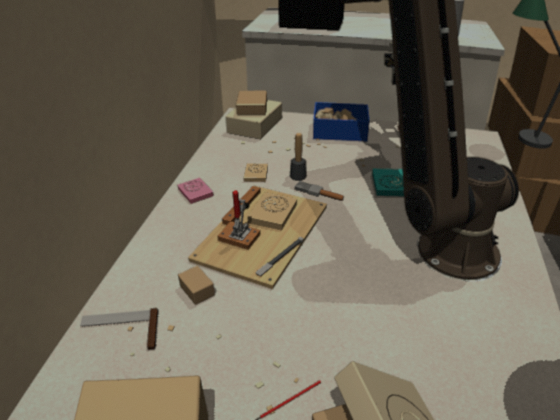

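Look-alikes in the top view: the sandstone slab on the board (315,200), a smaller sandstone tile (402,160), a pink tile (345,99), a turquoise tile (412,335) and a large block (45,340). The one on the board is the slab. The mallet (412,213) and brush (376,245) are on the right, the chisel (240,226) at the front left, and the offcut (184,157) on the left.

```bash
cat >> h.py <<'E'
def ray_plane(s,px,zz):
    K=np.array(s["camera_matrix"])
    n=cv2.undistortPoints(np.array(px,float).reshape(-1,1,2),K,np.array([s["k1"],0,0,0.]),None,None).reshape(-1,2)
    d=np.c_[n[:,0],-n[:,1],-np.ones(len(n))]@R.from_euler("xyz",s["rotation"],degrees=True).as_matrix().T
    e=np.array(s["eye"]);return e+d*((zz-e[2])/d[:,2])[:,None]
def rect(P):
    r=cv2.minAreaRect((P[:,:2]*1000).astype(np.float32));return r,cv2.boxPoints(r)
E
python3 - <<'E'
from h import *
import pickle
s=pickle.load(open("top0.pkl","rb"));P=cloud(s);hsv=cv2.cvtColor(s["pixels"],cv2.COLOR_BGR2HSV)
for p in [(315,185),(270,225),(318,158),(262,190),(220,215),(180,260),(184,157),(402,160)]:
    print(p,P[p[1],p[0]].round(4),hsv[p[1],p[0]])
# board by color: saturated orange hue
m=((hsv[...,0]>8)&(hsv[...,0]<25)&(hsv[...,1]>90)).astype(np.uint8)*255
roi=np.zeros_like(m);roi[120:275,195:372]=255;m&=roi
m=cv2.morphologyEx(m,cv2.MORPH_OPEN,np.ones((3,3)));cs,_=cv2.findContours(m,0,2);c=max(cs,key=cv2.contourArea)
print(cv2.minAreaRect(c),cv2.contourArea(c))
h=cv2.convexHull(c);a=cv2.approxPolyDP(h,6,True)[:,0];print(a)
Q=ray_plane(s,h[:,0],0.018);print("board",rect(Q))
z=P[...,2]
ms=(z>0.0405)&(z<0.047);ms[:,:]&=roi>0
ms=cv2.morphologyEx(ms.astype(np.uint8),cv2.MORPH_OPEN,np.ones((3,3)));cs,_=cv2.findContours(ms,0,2);c=max(cs,key=cv2.contourArea)
print("slabdepth",cv2.minAreaRect(c),rect(ray_plane(s,c[:,0],0.043)))
big=cv2.resize(s["pixels"][115:285,170:440],None,fx=2.9,fy=2.9,interpolation=cv2.INTER_CUBIC)
for cc,col in((c,(0,255,0)),(h,(255,0,0))):cv2.polylines(big,[((cc[:,0]-[170,115])*2.9).astype(np.int32)],True,col,1)
cv2.imwrite("pics/crop1.png",big)
E
```

```text
(315, 185) [ 0.6028 -0.0603  0.0438] [ 23  99 168]
(270, 225) [0.4998 0.0577 0.0202] [ 25 110 171]
(318, 158) [ 0.6751 -0.0686  0.0401] [ 17 136 152]
(262, 190) [0.5908 0.0784 0.0363] [ 15 188 163]
(220, 215) [0.5259 0.1911 0.0225] [ 16  24 157]
(180, 260) [4.050e-01 3.034e-01 3.000e-04] [ 26  30 170]
(184, 157) [0.6784 0.2864 0.047 ] [ 20 100 171]
(402, 160) [ 0.6753 -0.2961  0.0179] [ 21 105 167]
((283.45294189453125, 198.2117462158203), (149.79046630859375, 96.31712341308594), 12.52880859375) 12764.0
[[222 138]
 [364 167]
 [346 260]
 [273 244]
 [205 210]]
board (((573.642578125, 23.5364990234375), (399.3643798828125, 257.0299072265625), 77.1630630493164), array([[ 403.97488, -142.60184],
       [ 654.5807 , -199.708  ],
       [ 743.3103 ,  189.67484],
       [ 492.70447,  246.78099]], dtype=float32))
slabdepth ((312.2768859863281, 201.72927856445312), (53.651981353759766, 41.94260025024414), 7.352379322052002) (((559.3792724609375, -52.916053771972656), (139.10389709472656, 109.45342254638672), 82.56196594238281), array([[ 496.1093  , -114.79817 ],
       [ 604.6417  , -128.96733 ],
       [ 622.64923 ,    8.966064],
       [ 514.1168  ,   23.135223]], dtype=float32))
```

View pics/crop1.png

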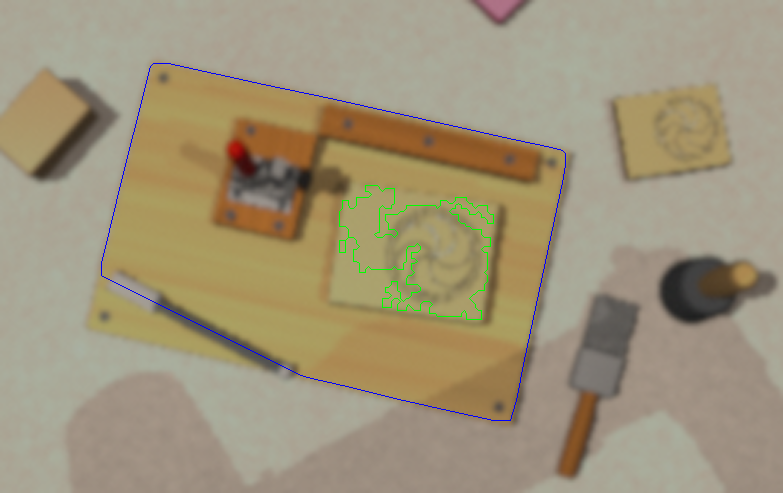

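The crop confirms it: the slab with the rosette lies on the board, spanning crop (330–503, 185–323). The clamp handle's red knob is at (237,150). The board fit is 399 x 257 mm with yaw -12.84°. The slab fit is 139 x 109 mm, about 32 mm short in x, 38 mm short in y, and 5.4° off. I plan to push with two half-open fingers, first in x with the tool leaned back to clear the clamp, then in y.

```bash
cat >> h.py <<'E'
BC=np.array([.5736,.0235,0]);BR=R.from_euler("z",-12.84,degrees=True)
def tob(p): return BR.inv().apply(np.array(p)-BC)
def cur():
    o=get_obs();return np.array(o["tool_pos"]),R.from_euler("xyz",o["orientation"],degrees=True),o
def go(pb,jaw,tilt=0,tdir=(1,0,0)):
    "target board-frame TCP(mm), jaw axis (board), tilt deg: fingers point down and towards tdir"
    p,r,o=cur();t=np.radians(tilt)
    x=BR.apply(np.cos(t)*np.array([0,0,-1.])+np.sin(t)*np.array(tdir,float));y=BR.apply(np.array(jaw,float))
    best=None
    for sg in(1,-1):
        q=R.from_matrix(np.c_[x,sg*y,np.cross(x,sg*y)]);tv=(r.inv()*q).as_rotvec(degrees=True)
        w=r.inv().apply(BC+BR.apply(np.array(pb)/1000.)-p)
        print("jaw",sg,"delta",w.round(4),"turn",tv.round(1))
    print("at board",(tob(p)*1000).round(1),"F_b",BR.inv().apply(o["force"]).round(1),"t",round(o["clock"],2),"open",o["opening"],"J",o["joint_pos"].round(0))
    print("tool axes in board:",BR.inv().apply(r.as_matrix().T).round(2).tolist())
E
python3 - <<'E'
from h import *
go((-85,-60,120),(0,1,0),20)
import pickle
s=pickle.load(open("top0.pkl","rb"))
for n,px,z in(("chisel",[[271,243],[210,211]],.018),("mallet",[[408,215]],.05),("handle knob",[[251.5,166.5]],.187)):print(n,(tob(ray_plane(s,px,z))*1000).round(0).tolist())
E
```

```text
jaw 1 delta [0.1064 0.5127 0.4494] turn [ 30.4 -19.5  -5.4]
jaw -1 delta [0.1064 0.5127 0.4494] turn [-147.3    7.2  -26. ]
at board [-209.6 -730.4  225.7] F_b [-1.7  0.1 -0.8] t 0.1 open 0.08744374992281084 J [-56.  21.   1.  -0. -70. -17.]
tool axes in board: [[-0.0, 0.0, -1.0], [-0.51, 0.86, 0.0], [0.86, 0.51, -0.0]]
chisel [[-125.0, 4.0, 18.0], [-79.0, 183.0, 18.0]]
mallet [[24.0, -326.0, 50.0]]
handle knob [[33.0, 76.0, 187.0]]
```

```bash
python3 -m crank '{"delta_pos":[[0,0.513,0.449],[0,0.513,0.449],[0,0.513,0.449],[0,0.513,0.449],[0,0.513,0.449],[0,0.513,0.449],[0,0.513,0.449],[0,0.513,0.449],[0,0.513,0.449],[0,0.513,0.449],[0,0.513,0.449],[0,0.513,0.449]],"turn":[[30.4,-19.5,-5.4],[30.4,-19.5,-5.4],[30.4,-19.5,-5.4],[30.4,-19.5,-5.4],[30.4,-19.5,-5.4],[30.4,-19.5,-5.4],[30.4,-19.5,-5.4],[30.4,-19.5,-5.4],[30.4,-19.5,-5.4],[30.4,-19.5,-5.4],[30.4,-19.5,-5.4],[30.4,-19.5,-5.4]],"grip":[0.5,0.5,0.5,0.5,0.5,0.5,0.5,0.5,0.5,0.5,0.5,0.5]}'; python3 -c "
from h import *
go((-85,-60,120),(0,1,0),20)"
```

```text
clock: 1.1
tool_pos: [0.4044, -0.183, 0.227]
orientation: [0.0, 69.9, -12.9]
force: [1.2, -1.7, -0.7]
opening: 0.0439
jaw 1 delta [ 0.1121  0.1789 -0.0049] turn [-0.   0.1  0. ]
jaw -1 delta [ 0.1121  0.1789 -0.0049] turn [180.    0.   -0.2]
at board [-119.  -238.9  227. ] F_b [ 1.5 -1.4 -0.7] t 1.1 open 0.04389557157785758 J [   7.  -16.  -45.   10.  -43. -117.]
tool axes in board: [[0.34, -0.0, -0.94], [0.0, 1.0, 0.0], [0.94, -0.0, 0.34]]
```

```bash
python3 -m crank '{"delta_pos":[[0.10,0.179,-0.004],[0.10,0.179,-0.004],[0.10,0.179,-0.004],[0.10,0.179,-0.004],[0.10,0.179,-0.004],[0.195,0.179,-0.038],[0.195,0.179,-0.038],[0.195,0.179,-0.038],[0.195,0.179,-0.038],[0.195,0.179,-0.038]],"turn":[[0,0,0],[0,0,0],[0,0,0],[0,0,0],[0,0,0],[0,0,0],[0,0,0],[0,0,0],[0,0,0],[0,0,0]],"grip":[0.5,0.5,0.5,0.5,0.5,0.5,0.5,0.5,0.5,0.5]}'; python3 -c "
from h import *
go((-40,-60,30),(0,1,0),20)
s=snapshot('top');cv2.imwrite('pics/top1.png',cv2.resize(s['pixels'][115:285,170:440],None,fx=2.9,fy=2.9))"
```

```text
clock: 1.93
tool_pos: [0.4984, -0.0218, 0.0669]
orientation: [1.9, 73.9, -10.9]
force: [-0.6, -0.1, 0.0]
opening: 0.0439
jaw 1 delta [0.0419 0.0004 0.0121] turn [-0.  -3.9 -0.5]
jaw -1 delta [0.0419 0.0004 0.0121] turn [179.9  -0.9   6.2]
at board [-63.2 -60.8  66.9] F_b [-0.6 -0.2  0. ] t 1.93 open 0.04392748674825621 J [  23.    6.  -58.   36.  -15. -159.]
tool axes in board: [[0.28, 0.01, -0.96], [-0.0, 1.0, 0.01], [0.96, -0.0, 0.28]]
```

View pics/top1.png

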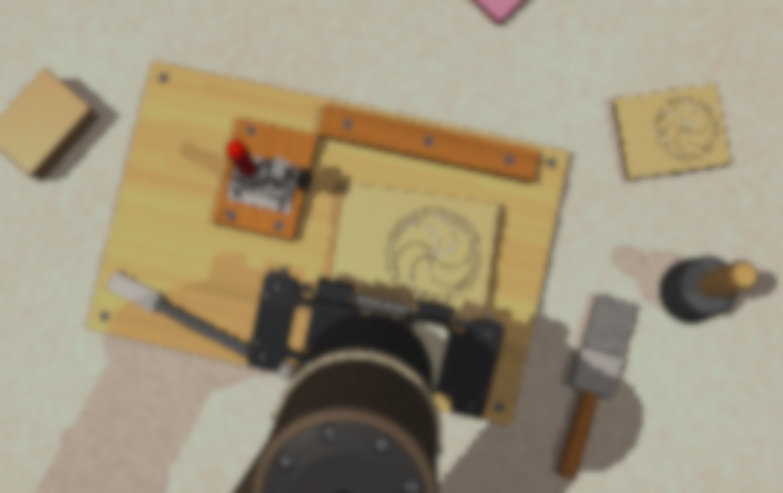

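The pose was out of reach because joint 3 hit its limit: leaning back 20° this close to the base is too much. Nothing was touched. I'll use a 4° tilt, which still clears the tall clamp parts.

```bash
python3 -c "
from h import *
go((-86,-60,80),(0,1,0),4);go((-86,-60,28),(0,1,0),4)"
```

```text
jaw 1 delta [-0.0185  0.0011 -0.0182] turn [ 0.  12.1 -0.6]
jaw -1 delta [-0.0185  0.0011 -0.0182] turn [-179.     0.9   19. ]
at board [-63.4 -60.9  67.2] F_b [0.1 0.2 0.1] t 1.98 open 0.04390989859929094 J [  23.    6.  -58.   35.  -15. -159.]
tool axes in board: [[0.28, 0.01, -0.96], [-0.0, 1.0, 0.01], [0.96, -0.0, 0.28]]
jaw 1 delta [ 0.0315  0.0006 -0.0326] turn [ 0.  12.1 -0.6]
jaw -1 delta [ 0.0315  0.0006 -0.0326] turn [-179.     0.9   19. ]
at board [-63.4 -60.9  67.2] F_b [0.1 0.2 0.1] t 1.98 open 0.04390989859929094 J [  23.    6.  -58.   35.  -15. -159.]
tool axes in board: [[0.28, 0.01, -0.96], [-0.0, 1.0, 0.01], [0.96, -0.0, 0.28]]
```

```bash
python3 -m crank '{"delta_pos":[[-0.0185,0.001,-0.018],[-0.0185,0.001,-0.018],[-0.0185,0.001,-0.018],[-0.0185,0.001,-0.018],[-0.0185,0.001,-0.018]],"turn":[[0,12,-0.6],[0,12,-0.6],[0,12,-0.6],[0,12,-0.6],[0,12,-0.6]],"grip":[0.5,0.5,0.5,0.5,0.5]}'; python3 -c "
from h import *
go((-86,-60,28),(0,1,0),4)"
```

```text
clock: 2.4
tool_pos: [0.4797, -0.0148, 0.0824]
orientation: [1.7, 85.5, -11.2]
force: [1.6, -0.1, 0.7]
opening: 0.0436
jaw 1 delta [ 0.054  -0.0019 -0.0072] turn [-0.   0.5 -0.1]
jaw -1 delta [ 0.054  -0.0019 -0.0072] turn [180.   -0.2  -0.8]
at board [-83.1 -58.2  82.4] F_b [1.6 0.2 0.7] t 2.4 open 0.043550369548917424 J [  24.    8.  -40.    4.  -38. -130.]
tool axes in board: [[0.08, 0.0, -1.0], [0.0, 1.0, 0.0], [1.0, -0.0, 0.08]]
```

```bash
python3 -m crank '{"delta_pos":[[0.018,-0.001,-0.007],[0.036,-0.002,-0.007],[0.054,-0.002,-0.007],[0.054,-0.002,-0.007]],"turn":[[0,0.5,0],[0,0.5,0],[0,0.5,0],[0,0.5,0]],"grip":[0.5,0.5,0.5,0.5]}'; python3 -c "
from h import *
go((-35,-60,28),(0,1,0),4)"
```

```text
clock: 2.73
tool_pos: [0.471, -0.0187, 0.0241]
orientation: [-3.5, 86.4, -16.3]
force: [-0.8, -0.8, -0.2]
opening: 0.0439
jaw 1 delta [-0.0004  0.0039  0.0558] turn [ 0.  -0.4  0.2]
jaw -1 delta [-0.0004  0.0039  0.0558] turn [-180.    -0.3   -0.6]
at board [-90.7 -64.   24.1] F_b [-0.6 -0.9 -0.2] t 2.73 open 0.04386303694908406 J [  24.   14.  -44.    5.  -30. -130.]
tool axes in board: [[0.06, -0.0, -1.0], [-0.0, 1.0, -0.0], [1.0, 0.0, 0.06]]
```

```bash
python3 -m crank '{"delta_pos":[[0,0.001,0.008],[0,0.002,0.014],[0,0.003,0.020],[0,0.004,0.025],[0,0.004,0.030],[0,0.004,0.034],[0,0.004,0.038],[0,0.004,0.042],[0,0.004,0.046],[0,0.004,0.050],[0,0.004,0.054],[0,0.004,0.056]],"turn":[[0,0,0],[0,0,0],[0,0,0],[0,0,0],[0,0,0],[0,0,0],[0,0,0],[0,0,0],[0,0,0],[0,0,0],[0,0,0],[0,0,0]],"grip":[0.5,0.5,0.5,0.5,0.5,0.5,0.5,0.5,0.5,0.5,0.5,0.5]}'; python3 -c "
from h import *
go((-28,-60,26),(0,1,0),4)"
```

```text
clock: 3.73
tool_pos: [0.5297, -0.0253, 0.03]
orientation: [0.1, 86.3, -12.6]
force: [-2.9, 1.1, -1.4]
opening: 0.044
jaw 1 delta [ 0.0042 -0.0027  0.0036] turn [ 0.1 -0.3 -0. ]
jaw -1 delta [ 0.0042 -0.0027  0.0036] turn [-179.9    0.    -0.5]
at board [-31.9 -57.3  30. ] F_b [-3.1  0.5 -1.4] t 3.73 open 0.043993707780552296 J [  20.   18.  -36.    4.  -34. -126.]
tool axes in board: [[0.06, 0.0, -1.0], [-0.0, 1.0, 0.0], [1.0, 0.0, 0.06]]
```

Contact at about 3 N. I'll push on in small steps until it is blocked.

```bash
python3 -m crank '{"delta_pos":[[0.003,0,0.002],[0.003,0,0.004],[0.003,0,0.005]],"turn":[[0,0,0],[0,0,0],[0,0,0]],"grip":[0.5,0.5,0.5]}'; python3 -c "
from h import *
go((-28,-60,26),(0,1,0),4)
s=snapshot('top');cv2.imwrite('pics/top2.png',cv2.resize(s['pixels'][115:285,170:440],None,fx=2.9,fy=2.9))"
```

```text
clock: 3.98
tool_pos: [0.5304, -0.0265, 0.0264]
orientation: [-1.8, 86.7, -14.6]
force: [-20.5, 13.0, 12.6]
opening: 0.0438
jaw 1 delta [ 0.0005 -0.0016  0.003 ] turn [ 0.  -0.7  0.1]
jaw -1 delta [ 0.0005 -0.0016  0.003 ] turn [-180.    -0.2   -1.1]
at board [-31.  -58.4  26.4] F_b [-22.9   8.1  12.6] t 3.98 open 0.0438331461548811 J [  20.   18.  -35.    3.  -34. -125.]
tool axes in board: [[0.06, -0.0, -1.0], [-0.0, 1.0, -0.0], [1.0, 0.0, 0.06]]
```

View pics/top2.png

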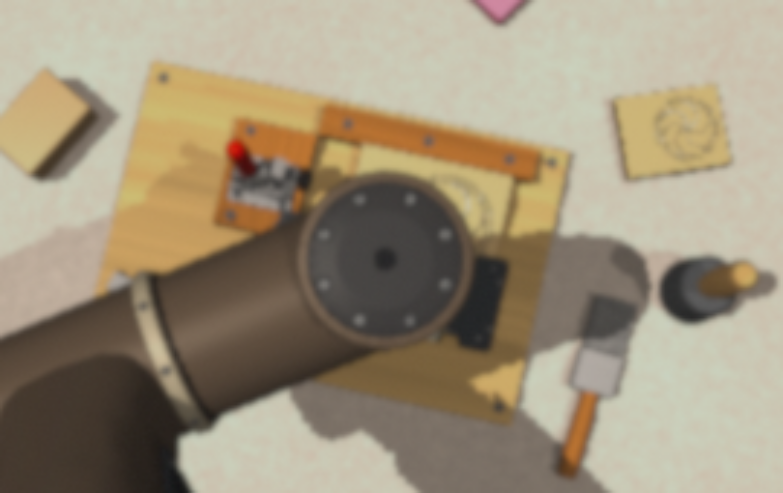

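The slab is flush against the far stop, blocked at 23 N. Next I back off and go round to its -y side.

```bash
python3 -m crank '{"delta_pos":[[0,0,-0.035],[-0.03,0,-0.045],[-0.07,0,-0.045],[-0.10,0,-0.045],[-0.10,0,-0.045]],"turn":[[0,0,0],[0,0,0],[0,0,0],[0,0,0],[0,0,0]],"grip":[0.5,0.5,0.5,0.5,0.5]}'; python3 -c "
from h import *
go((30,-190,120),(1,0,0),0)"
```

```text
clock: 4.45
tool_pos: [0.4886, -0.0135, 0.1311]
orientation: [4.3, 85.7, -8.3]
force: [1.2, 0.4, -0.5]
opening: 0.044
jaw 1 delta [ 0.0182 -0.1355  0.103 ] turn [90.2  3.1 -3.7]
jaw -1 delta [ 0.0182 -0.1355  0.103 ] turn [-89.7   3.7   3.1]
at board [-74.6 -55.  131.1] F_b [ 1.1  0.6 -0.5] t 4.45 open 0.04403947059083001 J [  23.    5.  -35.    3.  -46. -128.]
tool axes in board: [[0.08, 0.01, -1.0], [-0.0, 1.0, 0.01], [1.0, 0.0, 0.08]]
```

```bash
python3 -m crank '{"delta_pos":[[-0.01,-0.1355,0.103],[-0.01,-0.1355,0.103],[-0.01,-0.1355,0.103],[-0.01,-0.1355,0.103],[-0.01,-0.1355,0.103],[-0.01,-0.1355,0.103],[-0.01,-0.1355,0.103],[-0.01,-0.1355,0.103],[-0.01,-0.1355,0.103],[0.018,-0.1355,0.103],[0.018,-0.1355,0.103],[0.018,-0.1355,0.103]],"turn":[[-89.7,3.7,3.1],[-89.7,3.7,3.1],[-89.7,3.7,3.1],[-89.7,3.7,3.1],[-89.7,3.7,3.1],[-89.7,3.7,3.1],[-89.7,3.7,3.1],[-89.7,3.7,3.1],[-89.7,3.7,3.1],[-89.7,3.7,3.1],[-89.7,3.7,3.1],[-89.7,3.7,3.1]],"grip":[0.5,0.5,0.5,0.5,0.5,0.5,0.5,0.5,0.5,0.5,0.5,0.5]}'; python3 -c "
from h import *
go((28,-190,28),(1,0,0),0)
s=snapshot('top');P=cloud(s);z=P[...,2];B=BR.inv().apply((P-BC).reshape(-1,3)).reshape(P.shape)*1000
m=(abs(B[...,0]-35)<80)&(abs(B[...,1]+60)<110)&(z>.0405)&(z<.048)
print(rect(B[m]))
m=(abs(B[...,0]-40)<25)&(abs(B[...,1]+80)<110)&(z>.033)&(z<.05);print('y range',np.percentile(B[m][:,1],[.5,2,98]))"
```

```text
clock: 5.45
tool_pos: [0.5558, -0.1704, 0.1118]
orientation: [104.0, 89.7, 171.3]
force: [0.5, -0.4, -0.0]
opening: 0.044
jaw 1 delta [ 0.0838 -0.0021  0.0034] turn [ 1.702e+02 -4.000e-01  1.000e-01]
jaw -1 delta [ 0.0838 -0.0021  0.0034] turn [-9.8 -0.  -0.3]
at board [  25.8 -193.   111.8] F_b [ 0.6 -0.3 -0. ] t 5.45 open 0.04399133335089288 J [  2.  18. -20.  -0. -53. -25.]
tool axes in board: [[-0.01, -0.0, -1.0], [-0.99, 0.17, 0.01], [0.17, 0.99, -0.0]]
(((-5697.716796875, -113724.6328125), (36850.2734375, 83269.765625), 12.978872299194336), array([[ -33002.996 ,  -77291.53  ],
       [ -14301.296 , -158434.02  ],
       [  21607.562 , -150157.73  ],
       [   2905.8623,  -69015.25  ]], dtype=float32))
y range [-150.73704196 -150.67441606 -125.76200397]
```

```bash
python3 -m crank '{"delta_pos":[[0.02,-0.002,0.003],[0.05,-0.002,0.003],[0.08,-0.002,0.003],[0.084,-0.002,0.003],[0.084,-0.002,0.003]],"turn":[[-7,0,0],[-9.8,0,-0.3],[-9.8,0,-0.3],[-9.8,0,-0.3],[-9.8,0,-0.3]],"grip":[0.5,0.5,0.5,0.5,0.5]}'; python3 -c "
from h import *
go((28,-126,28),(1,0,0),0)"
```

```text
clock: 5.92
tool_pos: [0.5576, -0.1682, 0.0277]
orientation: [122.1, 89.9, -161.3]
force: [0.5, -0.4, 1.2]
opening: 0.0438
jaw 1 delta [-0.0004 -0.0005  0.0644] turn [ 1.795e+02 -2.000e-01  1.000e-01]
jaw -1 delta [-0.0004 -0.0005  0.0644] turn [-0.5 -0.1 -0.1]
at board [  27.  -190.4   27.7] F_b [ 0.6 -0.3  1.2] t 5.92 open 0.043816936105453626 J [  2.  24. -24.   0. -42. -16.]
tool axes in board: [[-0.0, -0.0, -1.0], [-1.0, 0.01, 0.0], [0.01, 1.0, -0.0]]
```

```bash
python3 -m crank '{"delta_pos":[[0,0,0.010],[0,0,0.018],[0,0,0.025],[0,0,0.031],[0,0,0.036],[0,0,0.041],[0,0,0.046],[0,0,0.050],[0,0,0.054],[0,0,0.058],[0,0,0.062],[0,0,0.064]],"turn":[[0,0,0],[0,0,0],[0,0,0],[0,0,0],[0,0,0],[0,0,0],[0,0,0],[0,0,0],[0,0,0],[0,0,0],[0,0,0],[0,0,0]],"grip":[0.5,0.5,0.5,0.5,0.5,0.5,0.5,0.5,0.5,0.5,0.5,0.5]}'; python3 -c "
from h import *
go((28,-118,28),(1,0,0),0)"
```

```text
clock: 6.92
tool_pos: [0.5731, -0.1052, 0.0289]
orientation: [-109.5, 90.0, -32.7]
force: [-1.4, -3.9, 2.8]
opening: 0.044
jaw 1 delta [0.0009 0.0001 0.0076] turn [1.796e+02 1.000e-01 0.000e+00]
jaw -1 delta [0.0009 0.0001 0.0076] turn [-0.4 -0.   0. ]
at board [  28.1 -125.6   28.9] F_b [-0.5 -4.1  2.8] t 6.92 open 0.04398677370884358 J [  9.  23. -25.   0. -42. -22.]
tool axes in board: [[0.0, -0.0, -1.0], [-1.0, 0.01, -0.0], [0.01, 1.0, -0.0]]
```

```bash
python3 -m crank '{"delta_pos":[[0,0,0.003],[0,0,0.005],[0,0,0.007],[0,0,0.008]],"turn":[[0,0,0],[0,0,0],[0,0,0],[0,0,0]],"grip":[0.5,0.5,0.5,0.5]}'; python3 -c "
from h import *
go((28,-118,28),(1,0,0),0)"
```

```text
clock: 7.25
tool_pos: [0.5744, -0.0992, 0.0289]
orientation: [-179.1, 89.9, -102.3]
force: [-0.1, -18.7, 1.4]
opening: 0.0437
jaw 1 delta [0.0009 0.     0.0015] turn [179.6   0.    0.2]
jaw -1 delta [0.0009 0.     0.0015] turn [-0.4 -0.1  0. ]
at board [  28.  -119.5   28.9] F_b [  4.1 -18.3   1.4] t 7.25 open 0.04374060748045101 J [ 10.  23. -24.   0. -42. -23.]
tool axes in board: [[0.0, -0.0, -1.0], [-1.0, 0.01, -0.0], [0.01, 1.0, -0.0]]
```

Blocked at the predicted place: 18 N at y = -119.5. I'll press slightly more, retreat, and look.

```bash
python3 -m crank '{"delta_pos":[[0,0,0.001],[0,0,0.001],[0,0,-0.03],[0,0,-0.05],[-0.04,0,-0.06],[-0.08,0,-0.09],[-0.12,0,-0.13],[-0.16,0,-0.17],[-0.16,0,-0.19],[-0.16,0,-0.19]],"turn":[[0,0,0],[0,0,0],[0,0,0],[0,0,0],[0,0,0],[0,0,0],[0,0,0],[0,0,0],[0,0,0],[0,0,0]],"grip":[0.5,0.5,0.5,0.5,0.5,0.5,0.5,0.5,0.5,1]}'
python3 - <<'E'
from h import *
go((35,74,225),(1,0,0),0)
for n,k in(("top",(115,285,170,440)),("side",(175,285,190,335))):
    s=snapshot(n);a,b,c,d=k
    cv2.imwrite(f"pics/{n}3.png",cv2.resize(s["pixels"][a:b,c:d],None,fx=780/(d-c),fy=780/(d-c),interpolation=cv2.INTER_CUBIC))
    P=cloud(s);B=BR.inv().apply((P-BC).reshape(-1,3)).reshape(P.shape)*1000
    m=(abs(B[...,0]-35)<70)&(abs(B[...,1]+45)<85)&(B[...,2]>40.5)&(B[...,2]<48)
    m=cv2.morphologyEx(m.astype(np.uint8),cv2.MORPH_OPEN,np.ones((3,3)));cs,_=cv2.findContours(m,0,2);c=max(cs,key=cv2.contourArea)
    print(n,rect(np.array(tob(ray_plane(s,c[:,0],.043)))))
E
```

```text
clock: 8.08
tool_pos: [0.5323, -0.286, 0.1931]
orientation: [-94.2, 89.6, -17.5]
force: [1.0, 0.4, 0.6]
opening: 0.0462
jaw 1 delta [-0.032  -0.0038  0.3849] turn [1.796e+02 6.000e-01 1.000e-01]
jaw -1 delta [-0.032  -0.0038  0.3849] turn [-0.4 -0.   0.4]
at board [  28.5 -310.9  193.1] F_b [0.8 0.6 0.6] t 8.08 open 0.046233346960267915 J [-10.  15. -12.   0. -63.  -4.]
tool axes in board: [[0.01, -0.0, -1.0], [-1.0, 0.01, -0.01], [0.01, 1.0, -0.0]]
top (((35.5591926574707, -32.9467887878418), (127.42281341552734, 109.4693603515625), 89.81477355957031), array([[-19.381168, -96.48091 ],
       [ 90.08762 , -96.83481 ],
       [ 90.49956 ,  30.587334],
       [-18.969238,  30.94123 ]], dtype=float32))
side (((32.391048431396484, -37.96105194091797), (141.15838623046875, 112.14097595214844), 88.71339416503906), array([[ -25.250061, -107.263466],
       [  86.86265 , -109.78144 ],
       [  90.03216 ,   31.341362],
       [ -22.080551,   33.859337]], dtype=float32))
```

View pics/top3.png

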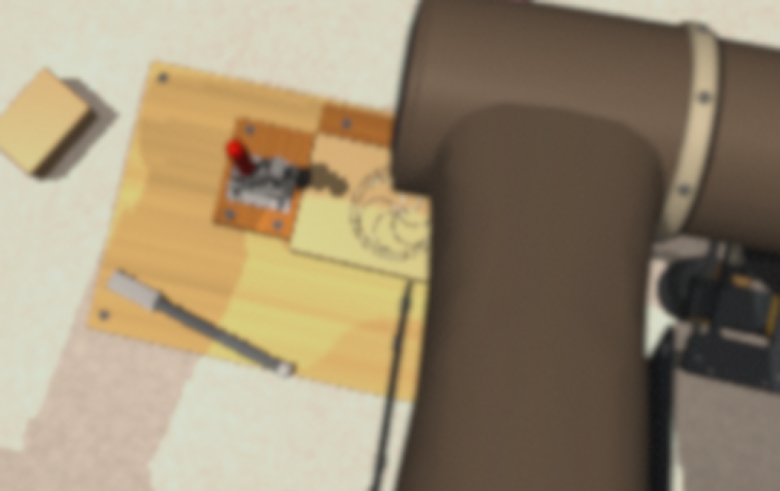

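View pics/side3.png

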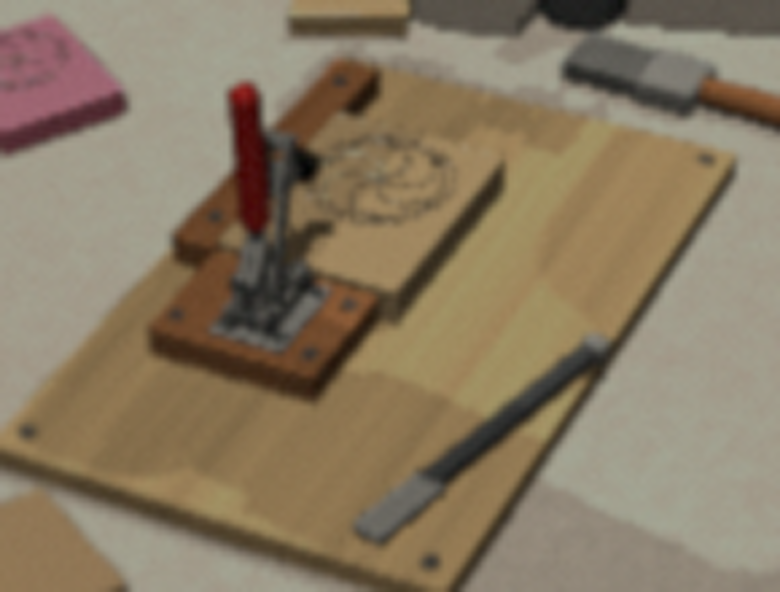

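The slab sits in the corner in both views: against the side stop at top3 (305,190), and the fit gives edges x ≈ 90 and y ≈ 30.6 with 0.2° of yaw. The clamp is still open, with the handle upright at side3 (245,160). I'll rise clear of the mallet and go over the handle, with one wrist look at the seams on the way.

```bash
python3 -m crank '{"delta_pos":[[-0.04,0,0],[-0.08,0,0.03],[-0.1,-0.003,0.27],[-0.1,-0.003,0.27],[-0.1,-0.003,0.27],[-0.1,-0.003,0.27],[-0.1,-0.003,0.27],[-0.1,-0.003,0.27],[-0.1,-0.003,0.27],[-0.1,-0.003,0.27],[-0.1,-0.003,0.27]],"turn":[[0,0,0],[0,0,0],[0,0,0],[0,0,0],[0,0,0],[0,0,0],[0,0,0],[0,0,0],[0,0,0],[0,0,0],[0,0,0]],"grip":[1,1,1,1,1,1,1,1,1,1,1]}'
python3 - <<'E'
from h import *
s=snapshot("wrist");cv2.imwrite("pics/w4.png",s["pixels"])
go((35,74,225),(1,0,0),0)
P=cloud(s);B=BR.inv().apply((P-BC).reshape(-1,3)).reshape(P.shape)*1000
h=cv2.cvtColor(s["pixels"],cv2.COLOR_BGR2HSV)
m=((h[...,0]<6)|(h[...,0]>174))&(h[...,1]>170)&(B[...,2]>80)
if m.sum(): print("red",m.sum(),np.nanpercentile(B[m],[5,50,95],axis=0).round(0))
E
```

```text
clock: 9.1
tool_pos: [0.5953, -0.0192, 0.2874]
orientation: [116.3, 89.9, -166.8]
force: [-0.1, -0.6, 0.1]
opening: 0.0875
jaw 1 delta [ 0.0627 -0.0036  0.1118] turn [ 1.797e+02 -1.000e-01  1.000e-01]
jaw -1 delta [ 0.0627 -0.0036  0.1118] turn [-0.3 -0.  -0.1]
at board [ 30.8 -37.7 287.7] F_b [0.1 0.2 0.1] t 9.15 open 0.0872838714098279 J [ 17.  11.  -4.   0. -75. -30.]
tool axes in board: [[-0.0, -0.0, -1.0], [-1.0, 0.01, 0.0], [0.01, 1.0, -0.0]]
red 494 [[ 28. -56. 160.]
 [ 35.  71. 183.]
 [ 42.  79. 369.]]
```

View pics/w4.png

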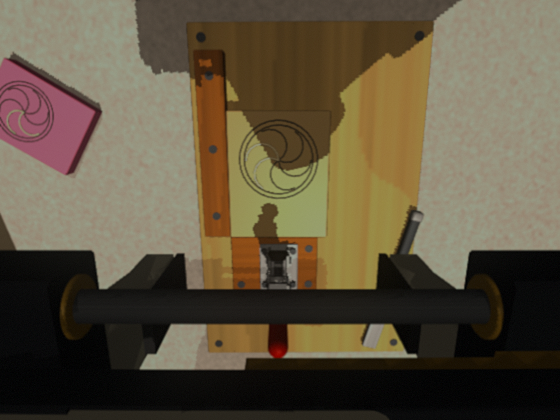

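The wrist view shows the slab's seams closed against the far stop (column 227, rows 111–237) and the side stop (row 237). The handle knob is at (278,350). Next I descend over the handle and grip it.

```bash
python3 -m crank '{"delta_pos":[[0.02,-0.004,0.04],[0.04,-0.004,0.08],[0.05,-0.004,0.112],[0.055,-0.004,0.112],[0.08,-0.004,0.112],[0.11,-0.004,0.112],[0.14,-0.004,0.112],[0.149,-0.004,0.112],[0.149,-0.004,0.112]],"turn":[[0,0,0],[0,0,0],[0,0,0],[0,0,0],[0,0,0],[0,0,0],[0,0,0],[0,0,0],[0,0,0]],"grip":[1,1,1,1,1,1,1,1,1]}'; python3 -c "
from h import *
go((35,74,138),(1,0,0),0)"
```

```text
clock: 9.9
tool_pos: [0.6236, 0.0858, 0.1369]
orientation: [130.9, 89.7, -152.4]
force: [-0.1, 0.1, 0.2]
opening: 0.0878
jaw 1 delta [-0.0011 -0.0001  0.0022] turn [179.5  -0.4   0.3]
jaw -1 delta [-0.0011 -0.0001  0.0022] turn [-0.5 -0.2 -0.2]
at board [ 34.9  71.8 136.9] F_b [-0.1  0.   0.2] t 9.9 open 0.08784937771886901 J [ 26.  20. -12.   0. -58. -39.]
tool axes in board: [[-0.0, -0.0, -1.0], [-1.0, 0.01, 0.0], [0.01, 1.0, -0.0]]
```

```bash
python3 -m crank '{"delta_pos":[[0,0,0.002],[0,0,0.002],[0,0,0.002],[0,0,0.002],[0,0,0.002],[0,0,0.002],[0,0,0.002],[0,0,0.002]],"turn":[[0,0,0],[0,0,0],[0,0,0],[0,0,0],[0,0,0],[0,0,0],[0,0,0],[0,0,0]],"grip":[0,0,0,0,0,0,0,0]}'; python3 -c "
from h import *
go((35,94,139),(1,0,0),0)"
```

```text
clock: 10.57
tool_pos: [0.6259, 0.0895, 0.1401]
orientation: [-93.9, 89.9, -17.1]
force: [-1.0, -0.3, 0.7]
opening: 0.04
jaw 1 delta [0.0011 0.0014 0.018 ] turn [1.796e+02 1.000e-01 0.000e+00]
jaw -1 delta [0.0011 0.0014 0.018 ] turn [-0.4 -0.   0.1]
at board [ 36.3  76.  140.1] F_b [-0.9 -0.5  0.7] t 10.57 open 0.040048117165352254 J [ 26.  20. -12.   0. -58. -39.]
tool axes in board: [[0.0, -0.0, -1.0], [-1.0, 0.01, -0.0], [0.01, 1.0, -0.0]]
```

```bash
python3 -m crank '{"delta_pos":[[0,0,0],[0,0,0],[0,0,0],[0,0,0],[0,0,0],[0,0,0],[0,0,0]],"turn":[[0,0,0],[0,0,0],[0,0,0],[0,0,0],[0,0,0],[0,0,0],[0,0,0]],"grip":[0,0,0,0,0,0,0]}'; python3 -c "
from h import *
go((35,94,139),(1,0,0),0)"
```

```text
clock: 11.15
tool_pos: [0.6239, 0.0895, 0.1396]
orientation: [116.3, 89.8, -166.9]
force: [-7.5, 2.9, 5.4]
opening: 0.0163
jaw 1 delta [ 0.0006 -0.0005  0.0185] turn [ 1.796e+02 -2.000e-01  1.000e-01]
jaw -1 delta [ 0.0006 -0.0005  0.0185] turn [-0.4 -0.1 -0.1]
at board [ 34.3  75.5 139.6] F_b [-8.   1.2  5.4] t 11.15 open 0.01632967431817821 J [ 26.  20. -12.  -0. -58. -39.]
tool axes in board: [[-0.0, -0.0, -1.0], [-1.0, 0.01, 0.0], [0.01, 1.0, -0.0]]
```

Gripped at 16.3 mm. Now I swing the handle along its arc.

```bash
python3 -m crank '{"delta_pos":[[0,-0.0005,0.006],[-0.001,-0.001,0.013],[-0.001,-0.001,0.019],[-0.001,-0.001,0.025],[0,-0.001,0.031],[0.001,-0.001,0.037],[0.003,-0.001,0.042],[0.005,-0.001,0.046],[0.007,-0.001,0.050],[0.007,-0.001,0.050]],"turn":[[0,0,0],[0,0,0],[0,0,0],[0,0,0],[0,0,0],[0,0,0],[0,0,0],[0,0,0],[0,0,0],[0,0,0]],"grip":[0,0,0,0,0,0,0,0,0,0]}'; python3 -c "
from h import *
go((35,135,123),(1,0,0),0)"
```

```text
clock: 11.98
tool_pos: [0.6351, 0.1378, 0.1329]
orientation: [125.7, 89.7, -157.5]
force: [-14.6, 1.2, 10.5]
opening: 0.0164
jaw 1 delta [ 0.0099 -0.0004  0.0099] turn [179.6  -0.4   0.3]
jaw -1 delta [ 0.0099 -0.0004  0.0099] turn [-0.4 -0.2 -0.2]
at board [ 34.5 125.1 132.9] F_b [-14.5  -2.1  10.5] t 11.98 open 0.016438579888531278 J [ 29.  22.  -9.  -0. -59. -43.]
tool axes in board: [[-0.0, -0.0, -1.0], [-1.0, 0.01, 0.0], [0.01, 1.0, -0.0]]
```

```bash
python3 -m crank '{"delta_pos":[[0.004,0.001,0.005],[0.009,0.0015,0.010],[0.014,0.0015,0.014],[0.020,0.0015,0.017],[0.026,0.0015,0.020],[0.032,0.0015,0.022],[0.038,0.0015,0.024],[0.038,0.0015,0.024]],"turn":[[0,0,0],[0,0,0],[0,0,0],[0,0,0],[0,0,0],[0,0,0],[0,0,0],[0,0,0]],"grip":[0,0,0,0,0,0,0,0]}'; python3 -c "
from h import *
go((35,155,62),(1,0,0),0)"
```

```text
clock: 12.65
tool_pos: [0.6415, 0.1658, 0.0951]
orientation: [-3.0, 89.8, 73.9]
force: [-9.8, 16.2, 6.5]
opening: 0.0159
jaw 1 delta [ 0.0331 -0.0004  0.0011] turn [179.7   0.   -0.4]
jaw -1 delta [ 0.0331 -0.0004  0.0011] turn [-0.3  0.2  0. ]
at board [ 34.6 153.8  95.1] F_b [-13.2  13.6   6.5] t 12.65 open 0.01594247478043885 J [ 31.  25. -10.  -0. -54. -44.]
tool axes in board: [[0.0, 0.0, -1.0], [-1.0, 0.0, -0.0], [0.0, 1.0, 0.0]]
```

```bash
python3 -m crank '{"delta_pos":[[0.005,0.001,-0.002],[0.010,0.001,-0.002],[0.015,0.001,-0.001],[0.020,0.001,-0.001],[0.025,0.001,0],[0.029,0.001,0],[0.033,0.001,0],[0.033,0.001,0]],"turn":[[0,0,0],[0,0,0],[0,0,0],[0,0,0],[0,0,0],[0,0,0],[0,0,0],[0,0,0]],"grip":[0,0,0,0,0,0,0,0]}'
python3 - <<'E'
from h import *
go((35,155,62),(1,0,0),0)
s=snapshot("side");cv2.imwrite("pics/s5.png",cv2.resize(s["pixels"][140:300,180:380],None,fx=3.9,fy=3.7,interpolation=cv2.INTER_CUBIC))
E
```

```text
clock: 13.32
tool_pos: [0.6422, 0.1684, 0.0629]
orientation: [-22.8, 89.5, 54.2]
force: [-9.3, 24.8, 7.8]
opening: 0.0163
jaw 1 delta [ 0.0009 -0.0003 -0.0015] turn [179.8   0.3  -0.7]
jaw -1 delta [ 0.0009 -0.0003 -0.0015] turn [-0.2  0.5  0.2]
at board [ 34.7 156.5  62.9] F_b [-14.6  22.1   7.8] t 13.32 open 0.016289802549537234 J [ 31.  27. -12.  -0. -50. -44.]
tool axes in board: [[0.0, 0.01, -1.0], [-1.0, 0.0, -0.0], [0.0, 1.0, 0.01]]
```

View pics/s5.png

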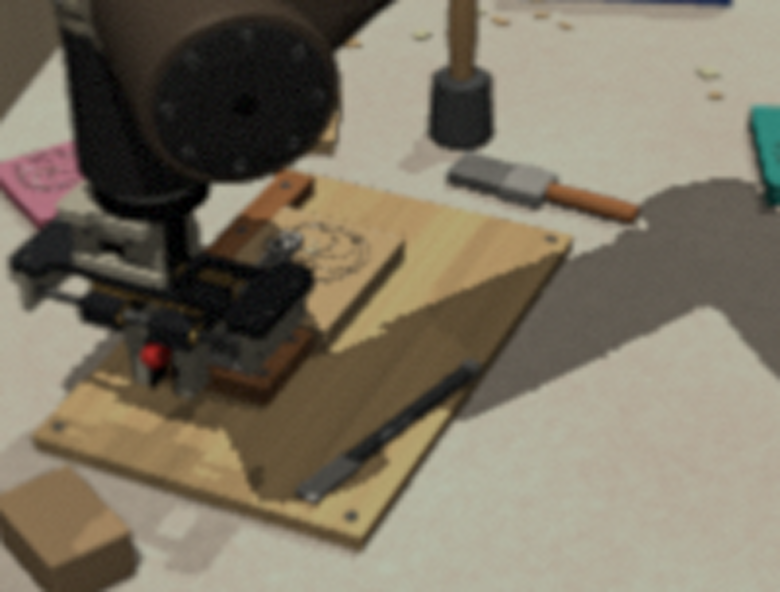

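The handle is down (red end at (155,352)) and the bar lies over the slab. I'll press it against its stop, easing off the sideways load.

```bash
python3 -m crank '{"delta_pos":[[0.002,0.001,-0.002],[0.004,0.001,-0.003],[0.006,0.001,-0.003],[0.006,0.001,-0.003]],"turn":[[0,0,0],[0,0,0],[0,0,0],[0,0,0]],"grip":[0,0,0,0]}'; python3 -c "
from h import *
go((35,155,62),(1,0,0),0)"
```

```text
clock: 13.7
tool_pos: [0.6421, 0.1676, 0.0581]
orientation: [-29.2, 89.3, 47.8]
force: [-8.0, 30.1, 7.7]
opening: 0.0162
jaw 1 delta [-0.0039 -0.0002 -0.0007] turn [179.8   0.6  -1. ]
jaw -1 delta [-0.0039 -0.0002 -0.0007] turn [-0.2  0.6  0.4]
at board [ 34.8 155.7  58.1] F_b [-14.5  27.6   7.7] t 13.7 open 0.01616868668663411 J [ 31.  27. -13.  -0. -49. -44.]
tool axes in board: [[0.01, 0.01, -1.0], [-1.0, 0.0, -0.01], [0.0, 1.0, 0.01]]
```

The sideways load grew, so the command was behind the handle in y. I'll relax towards +y, release, rise, and inspect.

```bash
python3 -m crank '{"delta_pos":[[0,0,0.004],[-0.002,0,0.006],[-0.002,0,0.006],[-0.002,0,0.006],[-0.002,0,0.006],[-0.002,0,0.006],[-0.002,0,0.006],[-0.01,0,0.006],[-0.05,0,0.006],[-0.09,0,0.006],[-0.12,0,0.006],[-0.12,0,0.006]],"turn":[[0,0,0],[0,0,0],[0,0,0],[0,0,0],[0,0,0],[0,0,0],[0,0,0],[0,0,0],[0,0,0],[0,0,0],[0,0,0],[0,0,0]],"grip":[0,0,1,1,1,1,1,1,1,1,1,1]}'
python3 - <<'E'
from h import *
go((35,155,62),(1,0,0),0)
for n in("side","top","wrist"):
    s=snapshot(n)
    if n=="side": cv2.imwrite("pics/s6.png",cv2.resize(s["pixels"][175:285,190:335],None,fx=5.3,fy=5.3,interpolation=cv2.INTER_CUBIC))
    P=cloud(s);B=BR.inv().apply((P-BC).reshape(-1,3)).reshape(P.shape)*1000
    h=cv2.cvtColor(s["pixels"],cv2.COLOR_BGR2HSV)
    m=((h[...,0]<6)|(h[...,0]>174))&(h[...,1]>170)&(B[...,2]>40)&(B[...,2]<200)&(abs(B[...,0]-35)<25)&(B[...,1]<220)
    if m.sum():
        Q=B[m];print(n,m.sum(),np.nanpercentile(Q,[3,50,97],axis=0).round(0).tolist(),"slope",np.polyfit(Q[:,1],Q[:,2],1).round(2))
E
```

```text
clock: 14.7
tool_pos: [0.6447, 0.1658, 0.1846]
orientation: [-60.8, 89.3, 16.1]
force: [0.9, 0.1, -0.1]
opening: 0.0771
jaw 1 delta [ 0.1226  0.004  -0.0003] turn [179.7   1.   -0.5]
jaw -1 delta [ 0.1226  0.004  -0.0003] turn [-0.3  0.3  0.6]
at board [ 37.7 154.5 184.6] F_b [ 0.9  0.3 -0.1] t 14.7 open 0.07710820953161582 J [ 31.  21.  -5.   0. -64. -45.]
tool axes in board: [[0.01, 0.01, -1.0], [-1.0, 0.01, -0.01], [0.01, 1.0, 0.01]]
side 122 [[24.0, 105.0, 87.0], [29.0, 149.0, 100.0], [38.0, 184.0, 107.0]] slope [ 0.18 71.74]
top 102 [[30.0, 101.0, 88.0], [34.0, 129.0, 96.0], [38.0, 167.0, 105.0]] slope [ 0.21 69.79]
wrist 2911 [[28.0, 99.0, 88.0], [35.0, 137.0, 97.0], [42.0, 176.0, 106.0]] slope [ 0.21 68.94]
```

View pics/s6.png

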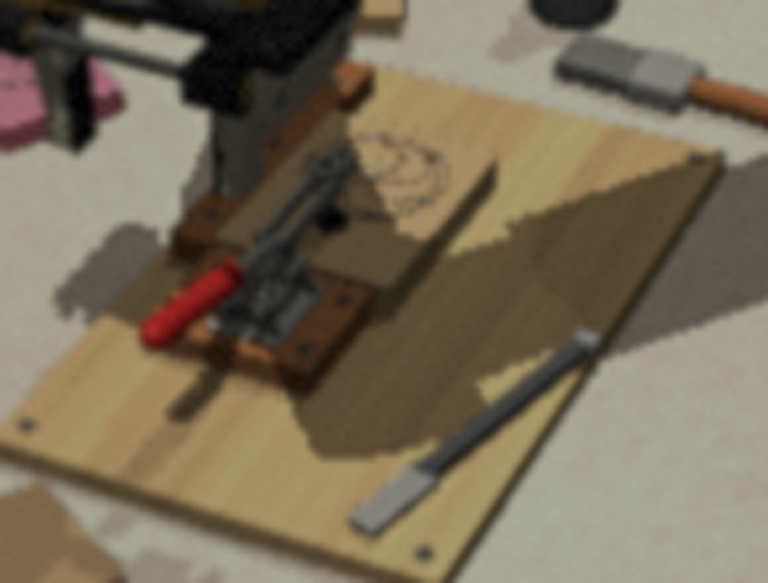

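Not shut yet: the handle slopes 0.20, which is an angle of about 0.12–0.15 rad, so the pads slipped down the grip. I'll close the fingers and press down on the grip from above.

```bash
python3 -m crank '{"delta_pos":[[0,0.003,0.003],[0,0.003,0.003],[0,0.003,0.003],[0,0.003,0.003],[0,0.003,0.003],[0,0.003,0.003],[0,0.003,0.003],[0,0.003,0.003],[0,0.003,0.003],[0.02,0.003,0.003],[0.045,0.003,0.003],[0.065,0.003,0.003]],"turn":[[0,0,0],[0,0,0],[0,0,0],[0,0,0],[0,0,0],[0,0,0],[0,0,0],[0,0,0],[0,0,0],[0,0,0],[0,0,0],[0,0,0]],"grip":[0,0,0,0,0,0,0,0,0,0,0,0]}';python3 -m crank '{"delta_pos":[[0.003,0,0],[0.003,0,0],[0.003,0,0],[0.003,0,0]],"turn":[[0,0,0],[0,0,0],[0,0,0],[0,0,0]],"grip":[0,0,0,0]}';  python3 -c "
from h import *
go((35,157,88),(1,0,0),0)"
```

```text
clock: 15.85
tool_pos: [0.6387, 0.1686, 0.11]
orientation: [-71.0, 89.9, 5.8]
force: [-0.6, 0.2, -1.1]
opening: 0.0133
clock: 16.18
tool_pos: [0.6397, 0.169, 0.1095]
orientation: [-68.7, 89.8, 8.1]
force: [0.4, 0.7, -0.2]
opening: 0.0009
jaw 1 delta [ 0.0215 -0.0028  0.0005] turn [ 1.796e+02  2.000e-01 -1.000e-01]
jaw -1 delta [ 0.0215 -0.0028  0.0005] turn [-0.4  0.1  0.2]
at board [ 32.2 156.5 109.5] F_b [ 0.2  0.7 -0.2] t 16.18 open 0.0008712159842624629 J [ 32.  24. -10.   0. -56. -45.]
tool axes in board: [[0.0, 0.0, -1.0], [-1.0, 0.01, -0.0], [0.01, 1.0, 0.0]]
```

```bash
python3 -m crank '{"delta_pos":[[0.004,-0.002,0],[0.008,-0.0025,0],[0.012,-0.0025,0],[0.015,-0.0025,0],[0.018,-0.0025,0],[0.020,-0.0025,0],[0.022,-0.0025,0],[0.022,-0.0025,0]],"turn":[[0,0,0],[0,0,0],[0,0,0],[0,0,0],[0,0,0],[0,0,0],[0,0,0],[0,0,0]],"grip":[0,0,0,0,0,0,0,0]}'; python3 -c "
from h import *
go((35,157,88),(1,0,0),0)"
```

```text
clock: 16.85
tool_pos: [0.6411, 0.168, 0.0856]
orientation: [-143.0, 90.0, -66.2]
force: [0.2, -0.6, 2.3]
opening: 0.0007
jaw 1 delta [-0.0024 -0.0013  0.0012] turn [1.796e+02 0.000e+00 1.000e-01]
jaw -1 delta [-0.0024 -0.0013  0.0012] turn [-0.4 -0.   0. ]
at board [ 33.7 155.8  85.6] F_b [ 0.3 -0.6  2.3] t 16.85 open 0.0007207939575151906 J [ 32.  26. -11.   0. -53. -45.]
tool axes in board: [[0.0, -0.0, -1.0], [-1.0, 0.01, -0.0], [0.01, 1.0, -0.0]]
```

```bash
python3 -m crank '{"delta_pos":[[0.002,0,0],[0.004,0,0],[0.005,0,0],[0.005,0,0]],"turn":[[0,0,0],[0,0,0],[0,0,0],[0,0,0]],"grip":[0,0,0,0]}'; python3 -c "
from h import *
go((35,157,88),(1,0,0),0)"
```

```text
clock: 17.18
tool_pos: [0.6416, 0.1685, 0.0823]
orientation: [-70.5, 89.9, 6.3]
force: [-5.2, 1.0, 12.0]
opening: 0.0001
jaw 1 delta [-0.0057 -0.001   0.0005] turn [ 1.797e+02  2.000e-01 -1.000e-01]
jaw -1 delta [-0.0057 -0.001   0.0005] turn [-0.3  0.   0.1]
at board [ 34.  156.5  82.3] F_b [-5.3 -0.1 12. ] t 17.18 open 0.00013259579980355715 J [ 32.  26. -11.   0. -53. -45.]
tool axes in board: [[0.0, 0.0, -1.0], [-1.0, 0.01, -0.0], [0.01, 1.0, 0.0]]
```

```bash
python3 -m crank '{"delta_pos":[[0.002,0,0],[0.003,0,0],[0.003,0,0]],"turn":[[0,0,0],[0,0,0],[0,0,0]],"grip":[0,0,0]}'; python3 -m crank '{"delta_pos":[[-0.03,0,0],[-0.07,0,0],[-0.11,0,0],[-0.14,0,0],[-0.14,0,0]],"turn":[[0,0,0],[0,0,0],[0,0,0],[0,0,0],[0,0,0]],"grip":[0,0,0,0,0]}'
cat > chk.py <<'E'
from h import *
go((35,157,88),(1,0,0),0)
for n in("side","top","wrist"):
    s=snapshot(n)
    P=cloud(s);B=BR.inv().apply((P-BC).reshape(-1,3)).reshape(P.shape)*1000
    h=cv2.cvtColor(s["pixels"],cv2.COLOR_BGR2HSV)
    m=((h[...,0]<6)|(h[...,0]>174))&(h[...,1]>170)&(B[...,2]>40)&(B[...,2]<200)&(abs(B[...,0]-35)<25)&(B[...,1]<220)
    if m.sum():
        Q=B[m];print(n,m.sum(),np.nanpercentile(Q,[3,50,97],axis=0).round(0).tolist(),"slope",np.polyfit(Q[:,1],Q[:,2],1).round(2))
E
python3 chk.py
```

```text
clock: 17.43
tool_pos: [0.6417, 0.1689, 0.08]
orientation: [-61.4, 89.8, 15.4]
force: [-6.5, 2.8, 15.5]
opening: 0.0004
clock: 17.85
tool_pos: [0.6445, 0.169, 0.2262]
orientation: [-60.4, 89.3, 16.4]
force: [1.3, 0.5, 0.0]
opening: 0.0003
jaw 1 delta [ 0.1382  0.0033 -0.0015] turn [179.7   1.   -0.5]
jaw -1 delta [ 0.1382  0.0033 -0.0015] turn [-0.3  0.4  0.6]
at board [ 36.8 157.6 226.2] F_b [1.2 0.8 0. ] t 17.85 open 0.00034349725020267353 J [ 32.  19.  -1.   0. -69. -45.]
tool axes in board: [[0.01, 0.01, -1.0], [-1.0, 0.01, -0.01], [0.01, 1.0, 0.01]]
side 136 [[24.0, 108.0, 77.0], [30.0, 148.0, 84.0], [39.0, 187.0, 88.0]] slope [4.000e-02 7.844e+01]
top 111 [[29.0, 102.0, 80.0], [34.0, 135.0, 84.0], [39.0, 171.0, 88.0]] slope [4.000e-02 7.801e+01]
wrist 1937 [[28.0, 100.0, 80.0], [35.0, 138.0, 83.0], [42.0, 179.0, 86.0]] slope [4.000e-02 7.794e+01]
```

The handle slope is now 0.04, and its height is at or just below the table's shut value, so it is shut against its stop. I'll move clear and make a final check.

```bash
python3 -m crank '{"delta_pos":[[-0.04,0,0],[-0.08,0,0.02],[-0.08,0.15,0.25],[-0.08,0.15,0.25],[-0.08,0.15,0.25],[-0.08,0.15,0.25],[-0.08,0.15,0.25],[-0.08,0.15,0.25],[-0.08,0.15,0.25],[-0.08,0.15,0.25],[-0.08,0.15,0.25]],"turn":[[0,0,0],[0,0,0],[0,0,0],[0,0,0],[0,0,0],[0,0,0],[0,0,0],[0,0,0],[0,0,0],[0,0,0],[0,0,0]],"grip":[0,0,0,0,0,0,0,0,0,0,0]}'
cat >> chk.py <<'E'
    if n=="top":
        cv2.imwrite("pics/t7.png",cv2.resize(s["pixels"][115:285,170:440],None,fx=2.9,fy=2.9,interpolation=cv2.INTER_CUBIC))
        m=(abs(B[...,0]-35)<62)&(abs(B[...,1]+45)<85)&(B[...,2]>40.5)&(B[...,2]<48)
        m=cv2.morphologyEx(m.astype(np.uint8),cv2.MORPH_OPEN,np.ones((3,3)));cs,_=cv2.findContours(m,0,2);c=max(cs,key=cv2.contourArea)
        print("slab m",rect(tob(ray_plane(s,c[:,0],.043))))
E
python3 chk.py
```

```text
clock: 18.92
tool_pos: [0.5509, 0.447, 0.2948]
orientation: [164.1, 89.8, -118.9]
force: [-0.4, -0.7, -0.3]
opening: 0.0007
jaw 1 delta [ 0.2076 -0.1525 -0.2495] turn [ 1.798e+02 -1.000e-01  3.000e-01]
jaw -1 delta [ 0.2076 -0.1525 -0.2495] turn [-0.2 -0.2 -0.1]
at board [-116.3  407.9  294.8] F_b [-0.2 -0.8 -0.3] t 18.92 open 0.0006647050230526094 J [ 55.  22.  12.   0. -80. -68.]
tool axes in board: [[-0.0, -0.0, -1.0], [-1.0, 0.0, 0.0], [0.0, 1.0, -0.0]]
side 41 [[25.0, 106.0, 78.0], [29.0, 142.0, 84.0], [36.0, 160.0, 87.0]] slope [-0.   84.18]
top 136 [[29.0, 102.0, 79.0], [34.0, 141.0, 84.0], [39.0, 180.0, 88.0]] slope [4.000e-02 7.862e+01]
slab m (((35.467227935791016, -40.25947570800781), (137.48348999023438, 110.02428436279297), 89.63536834716797), array([[ -19.981272, -108.64973 ],
       [  90.04079 , -109.34992 ],
       [  90.915726,   28.130775],
       [ -19.10633 ,   28.83097 ]], dtype=float32))
```

View pics/t7.png

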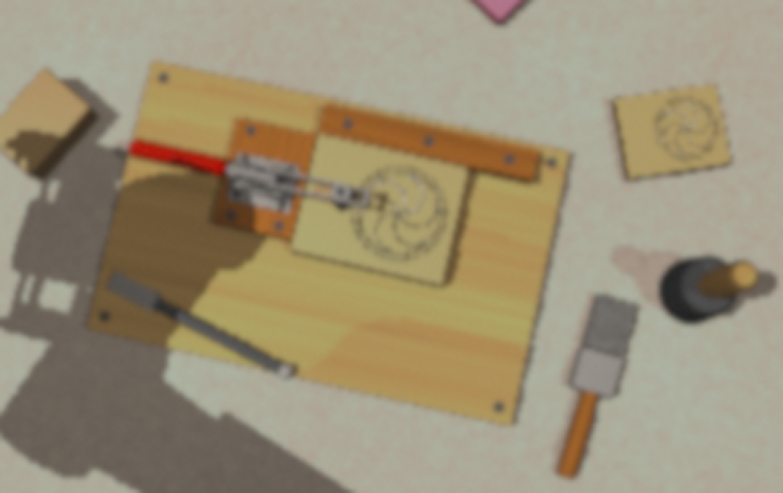

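The top view shows the slab square in the corner at (385,205), flush with both stops. The clamp handle lies flat at (180,158) and the bar is on the slab. The chisel, brush, mallet, offcut and small tile are at the same pixels as at the start. I'm handing it in.

```bash
python3 -c "
from plant import *
print(close_job())"
```

```text
the job is handed in; nothing more can be done
None
```

The slab is in the corner against both wooden stops and the clamp is shut on it. I handed the job in at about 19 s on the clock, with the arm well clear.

- **Slab:** I pushed it with the half-open fingers, first against the far stop (blocked at 23 N), then against the side stop (blocked at 18 N). The last fit, taken with the clamp shut, puts its centre at about (35.5, -40.3) mm against a home of (35, -40), turned about 0.4°. That is within what the cameras can resolve; the fit came out about 2 mm short along y.
- **Clamp:** My first try, gripping the handle, slipped and left it at about 0.12–0.15 rad, not shut. I released it and pressed the handle down from above with closed fingers, reaching 15.5 N. The wrist and top views then showed it nearly level (slope 0.04), with its top about 5 mm below the height I expected when shut. I take that as fully against its stop. The last side view fitted a slope of 0, but the handle was partly hidden there. I did not measure the foot's force on the slab.
- **Other things:** The chisel, brush, mallet and offcut look unmoved in the last top view. An early reach went out of the arm's range, but nothing was touched.

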